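# Back the cassette carousel up one notch

## Task

The test carousel was turned one place too far, and the cassette due for reading has gone past the pointer. With a fingertip, pushing gently and gripping nothing, tip the ratchet pawl up by its finger lever until it lies back on its stop, push the wheel backward (clockwise from above) by exactly one notch, then tip the pawl down again so that it drops home into the tooth gap now under it. The cassettes stay lying in their pockets and the things beside the carousel stay where they are.

Things in the scene. Friction and masses are not known exactly. Their poses are not given: they have to be found in the camera images.
- carousel: hand-turned cassette carousel, fixed to the table: round grey foot plate carrying a turning disc. Origin: centre of its underside, on the disc's axis; z up. The ratchet pawl stands at its -x side over the disc's rim. A fixed steel pointer (48 mm high) reaches over the rim from the direction (-1, -1) of its frame.
- hub (a point): centre of the disc's top face, at height 28 mm on the axis. Disc 254 mm diameter with eight pockets (rails 4 mm high); cassettes in them top out at height 34 mm; hub nut 44 mm high. A steel ring of eight saw teeth (radius 112 to 126 mm, roots at height 30 mm, tooth tops at 40 mm) runs round the rim.
- wheel (a joint): angle of the disc, rad, positive counter-clockwise from above (forward: the teeth slip under the pawl). About 0 at the start. One notch (tooth, pocket) = 0.785 rad; one notch back (clockwise) = -0.785. In a gap the pawl leaves about 0.03 rad of play backward, then blocks. Dry friction of 0.1 N m, about 1 N at a peg, holds the disc where it is left; it does not coast.
- peg_0 (a point): top centre of upright steel finger peg 0 on the disc: 11 to 13 mm diameter, top at height 58 mm, 30 mm above the disc, 92 mm from the axis; turns with the disc; at 22.5 degrees in the carousel's frame when the wheel reads 0. The eight pegs stand midway between the pockets.
- peg_1 (a point): top centre of upright steel finger peg 1 on the disc: 11 to 13 mm diameter, top at height 58 mm, 30 mm above the disc, 92 mm from the axis; turns with the disc; at 67.5 degrees in the carousel's frame when the wheel reads 0. The eight pegs stand midway between the pockets.
- peg_2 (a point): top centre of upright steel finger peg 2 on the disc: 11 to 13 mm diameter, top at height 58 mm, 30 mm above the disc, 92 mm from the axis; turns with the disc; at 112.5 degrees in the carousel's frame when the wheel reads 0. The eight pegs stand midway between the pockets.
- peg_3 (a point): top centre of upright steel finger peg 3 on the disc: 11 to 13 mm diameter, top at height 58 mm, 30 mm above the disc, 92 mm from the axis; turns with the disc; at 157.5 degrees in the carousel's frame when the wheel reads 0. The eight pegs stand midway between the pockets.
- peg_4 (a point): top centre of upright steel finger peg 4 on the disc: 11 to 13 mm diameter, top at height 58 mm, 30 mm above the disc, 92 mm from the axis; turns with the disc; at 202.5 degrees in the carousel's frame when the wheel reads 0. The eight pegs stand midway between the pockets.
- peg_5 (a point): top centre of upright steel finger peg 5 on the disc: 11 to 13 mm diameter, top at height 58 mm, 30 mm above the disc, 92 mm from the axis; turns with the disc; at 247.5 degrees in the carousel's frame when the wheel reads 0. The eight pegs stand midway between the pockets.
- peg_6 (a point): top centre of upright steel finger peg 6 on the disc: 11 to 13 mm diameter, top at height 58 mm, 30 mm above the disc, 92 mm from the axis; turns with the disc; at 292.5 degrees in the carousel's frame when the wheel reads 0. The eight pegs stand midway between the pockets.
- peg_7 (a point): top centre of upright steel finger peg 7 on the disc: 11 to 13 mm diameter, top at height 58 mm, 30 mm above the disc, 92 mm from the axis; turns with the disc; at 337.5 degrees in the carousel's frame when the wheel reads 0. The eight pegs stand midway between the pockets.
- pawl (a joint): angle of the gravity pawl about its level pivot, rad: 0 = nose down in a tooth gap, 1.22 (70 degrees) = tipped back, the lever lying level on its stop pin. On top of a tooth it reads about 0.25. Its balance point is at about 0.61 rad: let go above that it falls back onto the stop pin and stays, below that its nose falls onto the teeth. It moves with a fraction of a newton; no spring.
- pawl_pivot (a point): point on the pawl's pivot pin in the middle of the pawl, height 48 mm; at (-119, 40, 48) mm in the carousel's frame. The pin runs along the carousel's x axis; the bracket stands on the -x side of the pawl (x below -131 mm) and is 58 mm high.
- lever_tip (a point): centre of the cross bar (10 mm diameter, 22 mm long, parallel to the pivot pin) at the end of the pawl's finger lever, 44 mm from the pivot (lever 7 mm thick). Pawl down: the lever stands nearly upright, leaning 20 degrees toward the carousel's +y, bar at height 89 mm. Pawl back: the lever lies level toward +y, bar at height 48 mm. Pushing the upright lever toward +y lifts the nose.
- pawl_nose (a point): middle of the underside of the pawl's nose; the nose arm is 43 mm long from the pivot, 12 mm wide, 8 mm thick, with a 6 mm thick tooth of 18 mm reach at its end. Pawl down: the arm points level toward the carousel's -y. Pawl back: the arm stands steeply up (70 degrees), its end at about height 90 mm, leaning a little toward -y; pushing it there toward -y brings the pawl down again.
- cassette_0: white rapid test cassette, 20 x 70 x 6 mm, lying loose in a pocket of the disc (at 270 degrees in the carousel's frame at the start). Origin: centre of its underside; long axis y. This one is due to be read: it stands one pocket past the pointer, counter-clockwise.
- cassette_1: white rapid test cassette, 20 x 70 x 6 mm, lying loose in a pocket of the disc (at 315 degrees in the carousel's frame at the start). Origin: centre of its underside; long axis y.
- cassette_2: white rapid test cassette, 20 x 70 x 6 mm, lying loose in a pocket of the disc (at 0 degrees in the carousel's frame at the start). Origin: centre of its underside; long axis y.
- cassette_3: white rapid test cassette, 20 x 70 x 6 mm, lying loose in a pocket of the disc (at 135 degrees in the carousel's frame at the start). Origin: centre of its underside; long axis y.
- cassette_4: white rapid test cassette, 20 x 70 x 6 mm, lying loose in a pocket of the disc (at 180 degrees in the carousel's frame at the start). Origin: centre of its underside; long axis y.
- timer: bystander: white digital timer, 64 x 64 x 20 mm, lying beside the carousel. Origin: centre of its underside.
- dropper: bystander: small dropper bottle, 20 mm diameter, 64 mm high, standing. Origin: centre of its underside.
- highlighter: bystander: flat highlighter pen, 24 x 126 x 16 mm, lying on the table. Origin: centre of its underside, long axis y.
Mind the look-alikes: they are no part of the job. What is shaped like the cassette_3 but black, purple or yellow is not meant.

How it is judged:
On the way, in this order (a step that is already met when the one before it is completed fails the run):
1. the pawl is lifted out of the teeth and lies back on its stop, the wheel not yet turned (value of joint pawl above 1.1 rad and value of joint wheel above -0.2 rad), for 0.2 s.
2. the wheel has been pushed back by a notch (value of joint wheel below -0.6 rad), for 0.2 s.
At the end, for the whole second after the job is handed in: the wheel stands one notch back from its start (joint wheel between -0.86 and -0.66 rad) and at rest, the pawl is down in the tooth gap (below 0.1 rad), and all five cassettes lie in their pockets (value of joint wheel between -0.86 and -0.66 rad and value of joint pawl between -0.1 and 0.1 rad and velocity of joint wheel between -0.05 and 0.05 rad/s and height (world z) of each of cassette_0, cassette_1, cassette_2, cassette_3, cassette_4 below 0.034 m and horizontal distance between cassette_0 and carousel between 0.065 and 0.079 m and horizontal distance between cassette_1 and carousel between 0.065 and 0.079 m and horizontal distance between cassette_2 and carousel between 0.065 and 0.079 m and horizontal distance between cassette_3 and carousel between 0.065 and 0.079 m and horizontal distance between cassette_4 and carousel between 0.065 and 0.079 m); the robot touches nothing.
It fails at once if the wheel is turned back much more than one notch (value of joint wheel below -1.15 rad).
It fails at once if the wheel is turned forward by a notch (value of joint wheel above 0.6 rad).
It fails at once if the carousel is gripped or pushed hard (the hand presses on it with more than 20 N) (contact force between any of the fingers, the arm and carousel above 20 N).
It fails at once if a cassette is lifted or knocked out of its pocket (height (world z) of any of cassette_0, cassette_1, cassette_2, cassette_3, cassette_4 above 0.042 m).
It fails at once if a bystander is moved by more than 2 cm (distance of any of timer, dropper, highlighter from where it was at the start of the episode above 0.02 m).
It also fails if it takes over 48 s, if anything falls off the work surface, if the arm or the gripper's body presses on something with over 40 N, if the wrist force passes 120 N, or if a joint passes its speed limit or range.

## Robot

A 7-joint arm with a two-finger parallel gripper is mounted at the origin on a cart in front of the work surface, level with it; the furniture and walls round the work are solid. World frame = base frame: x ahead of the robot, y to its left, z up, the work surface at z = 0. Lengths are in m, angles in rad, forces in N, time in s.
With the tool pointing down it reaches from about 0.425 to 0.925 m from the base axis. Payload 6.8 kg.
Tool frame: the origin (TCP) lies on the mounting face of the last link; the fingertips stand 173 mm ahead of it and the grasp point (between the pads) lies 155 mm ahead of it; z points along the fingers, y is the line along which they close (so a half turn about z gives the same grasp; the last joint's range is limited). The gripper opens to 85 mm and grips with 20 to 120 N. Pads are 22 mm wide; open, the fingers measure 114 mm over their backs; the gripper's body (76 mm by 85 mm) begins 54 mm behind the grasp point. The pads swing forward as they close: fully open they stand 13 mm farther back than shut.
Start: joints at [-1.399, 0.477, 0.022, 1.555, -0.011, 1.109, -0.083], TCP at [0.186, 0.649, 0.405] pointing down, gripper open.
Joint ranges: [-2.96, 2.96], [-0.34, 2.1], [-1.41, 1.46], [0.24, 2.44], [-1.37, 4.51], [0.17, 1.92], [-2.96, 2.96]. Speed limits (rad/s): [2.39, 2.39, 3.14, 3.14, 3.14, 3.14, 3.14].

## Interface

Orientations are given as a unit quaternion [w, x, y, z].
In Python, from station import bot gives the robot as it stands. The module is installed in compiled form; this text tells all that it offers.
- The arm moves only by the shell command python3 -m pendant 'ROWS' [FORCE]. ROWS is JSON, a list of rows, each a list of 5 numbers: the finger opening in m, from 0 to 0.0854, then the shift along the tool's x, y, z in m, then the turn about the tool's z in degrees. In form: [[jaw, x, y, z, yaw], ...]. A call has 1 to 12 rows; each row shifts and turns the commanded pose from where the row before left it, along the tool's axes as they then stand; what a row does not reach is not made up. A row lasts 1/12 s, in which the tool goes at most 41.7 mm and 7.16 degrees, less where a joint would pass 70% of its speed; a pose out of reach is approached as far as the arm can. A call with a gripper value outside its range is refused whole. The fingers move at their own pace and stop on an object; FORCE is the grip in N (left out, the last holds). Time passes only in rows, so rows that do not move let the fingers close. It gives the time, the measured TCP pose, the force, the opening and the grip force at its end, in the units of the state.
- bot.get_obs(): the state, without advancing time (a new reading comes with each control period).
- bot.read_camera(name): name is "scene" or "top" or "wrist"; returns (picture, depth): 420x560x3 uint8, blue, green, red; 420x560 float32, m along the optical axis (not along the pixel's ray), 0 where there is no reading.
- bot.camera_model(name): a dict with "intrinsics" (3x3 intrinsics, pixels), "dist_coeffs" ([k1, k2, p1, p2, k3] as OpenCV has them; the pictures are not rectified), "R" (3x3) and "t" (3): a world point X has camera coordinates R X + t. Camera axes: x right, y down, z forward; pixel columns grow to the right and rows downward; lengths in m; the calibration is good to about 2 mm. A picture is of the moment at which its call begins: read the wrist's pose just before it. camera_model takes no time and is no camera call; for the wrist camera it gives the pose at the moment of the call.
- bot.hand_in(): hands the job in; it is judged then, once.
Trained networks look in the newest picture that a camera, given by its name, has taken for a name from the list of things; names that differ only in an ending like _2 or _b are one class to them, and where a whole thing is asked for, a point or a joint stands for the part that bears it (a point fixed in the world has none). Each returns a list of dicts, best first, with "score" (0 to 1); they miss things now and then, are a little off and sometimes report something else, mostly with a low value. They report only what shows in the picture. A call takes as long as a camera call. They do not tell look-alikes from the thing itself.
- bot.boxes_of(name, camera): "at" ([column, row] in pixels, amid what is visible of it).
- bot.trace(name, camera): "mask" (420x560 bool, what is visible of it) and "at" ([column, row] in pixels, amid what is visible of it).
- bot.pinpoint(name, camera): "at" ([column, row] in pixels: a listed point, or the origin of a listed thing).
The state is a dict: "t": time; "q": joint angles; "joint_vel": joint speeds; "joint_torque": joint torques, N m; "eef_pos": TCP position; "tool_rot": TCP orientation; "contact_force": force on the tool from outside, world axes, zero at the start; "torque": the same for the moment, N m; "gripper_width": opening from 0.0 (shut) to 1.0 (fully open); "grasp_force": force on a finger pad.
Only numpy, scipy, OpenCV 4.12 (cv2) and the standard library are available. Lean on these libraries where they do the work, as an engineer would, in place of code of your own. Each camera call takes 0.05 s, during which the arm holds its last target. There are 200 camera calls.

## Working session

There is one attempt and no reset: what is moved stays moved. The work goes in short steps, Python scripts to look and compute and a shell command to move; the robot and the scene stay as the last step left them, time stands still between calls to the robot, and variables do not carry over. Pictures are saved under pics/ and viewed, at most 10 in all, crops included, and the job is handed in when it is done.

```bash
mkdir -p pics; cat > h.py <<'E'
from station import bot
import numpy as np, cv2
def ray(cam,px):
    m=bot.camera_model(cam);K=np.array(m["intrinsics"]);R=np.array(m["R"]);t=np.array(m["t"])
    u=cv2.undistortPoints(np.array([[px]],float),K,np.array(m["dist_coeffs"]))[0,0]
    return -R.T@t, R.T@np.array([u[0],u[1],1.])
def atz(cam,px,z):
    c,d=ray(cam,px); return c+d*(z-c[2])/d[2]
def proj(cam,X):
    m=bot.camera_model(cam)
    p,_=cv2.projectPoints(np.array(X,float).reshape(-1,1,3),cv2.Rodrigues(np.array(m["R"]))[0],np.array(m["t"]),np.array(m["intrinsics"]),np.array(m["dist_coeffs"]))
    return p[:,0]
E
python3 - <<'E'
from h import *
o=bot.get_obs();print(o["t"],o["eef_pos"],o["tool_rot"],o["gripper_width"])
for c in ["top","scene"]:
    p,d=bot.read_camera(c);cv2.imwrite(f"pics/{c}0.png",p)
    for n,z in [("hub",.028),("carousel",0),("pawl_pivot",.048),("lever_tip",.089),("pawl_nose",.03)]+[(f"peg_{i}",.058) for i in (0,)]:
        for r in bot.pinpoint(n,c)[:8]:print(c,n,round(r["score"],2),np.round(r["at"],1),np.round(atz(c,r["at"],z),4))
E
```

```text
0.0 [0.1863162  0.64848561 0.40372388] [-5.73981223e-05  1.39419553e-01  9.90232974e-01 -9.17495391e-04] 1.0038218702385457
top hub 0.76 [266.9 186.9] [0.6057 0.1315 0.028 ]
top hub 0.36 [265.5 146. ] [0.7048 0.1329 0.028 ]
top carousel 0.95 [271.9 187.3] [0.61   0.1202 0.    ]
top carousel 0.68 [229.7 224.9] [0.5215 0.2223 0.    ]
top pawl_pivot 0.62 [238.1 230.4] [0.5026 0.1984 0.048 ]
top lever_tip 0.78 [227.2 225.6] [0.5093 0.2186 0.089 ]
top pawl_nose 0.58 [254.2 233.1] [0.4974 0.1628 0.03  ]
top peg_0 0.98 [266.7 145.8] [0.6968 0.1292 0.058 ]
top peg_0 0.95 [275.3 225.7] [0.5101 0.1134 0.058 ]
top peg_0 0.83 [309.7 182.5] [0.6077 0.0324 0.058 ]
top peg_0 0.81 [244.7 216.7] [0.5323 0.1822 0.058 ]
top peg_0 0.8 [301.7 210.7] [0.5429 0.0527 0.058 ]
top peg_0 0.71 [231.5 188.1] [0.599  0.2115 0.058 ]
top peg_0 0.64 [297.2 154.7] [0.6739 0.0592 0.058 ]
top peg_0 0.61 [237.6 157.4] [0.6708 0.1969 0.058 ]
scene hub 0.83 [288.2 219.6] [0.5948 0.1048 0.028 ]
scene carousel 0.59 [294. 222.] [0.6388 0.1121 0.    ]
scene carousel 0.56 [284.2 225.4] [0.6045 0.1239 0.    ]
scene pawl_pivot 0.8 [247.9 217.6] [0.5087 0.1807 0.048 ]
scene pawl_pivot 0.52 [282.5 225.2] [0.5243 0.0783 0.048 ]
scene lever_tip 0.46 [238.9 201.6] [0.5073 0.2092 0.089 ]
scene pawl_nose 0.67 [258.  215.1] [0.5667 0.1887 0.03  ]
scene pawl_nose 0.58 [251.6 230.1] [0.483  0.1496 0.03  ]
scene peg_0 0.97 [314.  211.9] [0.6244 0.0399 0.058 ]
scene peg_0 0.94 [316.6 203.4] [0.6777 0.0616 0.058 ]
scene peg_0 0.86 [265.5 221.8] [0.499  0.1154 0.058 ]
scene peg_0 0.74 [296.1 222.9] [0.5393 0.0456 0.058 ]
scene peg_0 0.7 [275.6 195.9] [0.6548 0.1877 0.058 ]
scene peg_0 0.64 [259.9 203.4] [0.5851 0.1949 0.058 ]
scene peg_0 0.56 [296.6 193.4] [0.7063 0.1464 0.058 ]
```

```bash
python3 - <<'E'
from h import *
from scipy.optimize import least_squares
a=np.array([r["at"] for r in bot.pinpoint("peg_0","top")[:8]])
P=np.array([atz("top",x,.058)[:2] for x in a])
piv=atz("top",bot.pinpoint("pawl_pivot","top")[0]["at"],.048)[:2]
print(P.mean(0))
def f(v):
    c=v[:2];d=P-c;th=np.arctan2(d[:,1],d[:,0]);k=np.round((th-v[2]-np.pi/8)/(np.pi/4))
    m=v[2]+np.pi/8+k*np.pi/4
    return (P-c-.092*np.c_[np.cos(m),np.sin(m)]).ravel()
rel=piv-P.mean(0);yaw0=np.arctan2(rel[1],rel[0])-np.arctan2(40,-119)
s=min((least_squares(f,[*P.mean(0),yaw0+e]) for e in (-.1,0,.1)),key=lambda s:s.cost)
print(s.x,np.degrees(s.x[2]),np.degrees(yaw0),np.abs(s.fun).max())
c=s.x[:2];y=s.x[2];R=np.array([[np.cos(y),-np.sin(y)],[np.sin(y),np.cos(y)]])
pts=[[-119,40,48],[-119,55,89],[-119,-3,30],[0,0,28],[0,0,44],[-119,81,48]]
W=[[*(c+R@np.array(p[:2])/1000),p[2]/1000] for p in pts];print(np.round(W,4))
im=cv2.imread("pics/top0.png");S=4
cr=cv2.resize(im[90:290,170:370],None,fx=3,fy=3)
for u in proj("top",W):cv2.circle(cr,tuple(int(q) for q in (u-[170,90])*3),3,(0,0,255),1)
cv2.imwrite("pics/top_c.png",cr)
E
```

```text
[0.6042045  0.12217893]
[ 0.6042045   0.12217893 -0.32680171] -18.72435874783725 -18.285279088967687 0.0059583073143830365
[[0.5043 0.1983 0.048 ]
 [0.5092 0.2125 0.089 ]
 [0.4905 0.1575 0.03  ]
 [0.6042 0.1222 0.028 ]
 [0.6042 0.1222 0.044 ]
 [0.5175 0.2371 0.048 ]]
```

View pics/top_c.png

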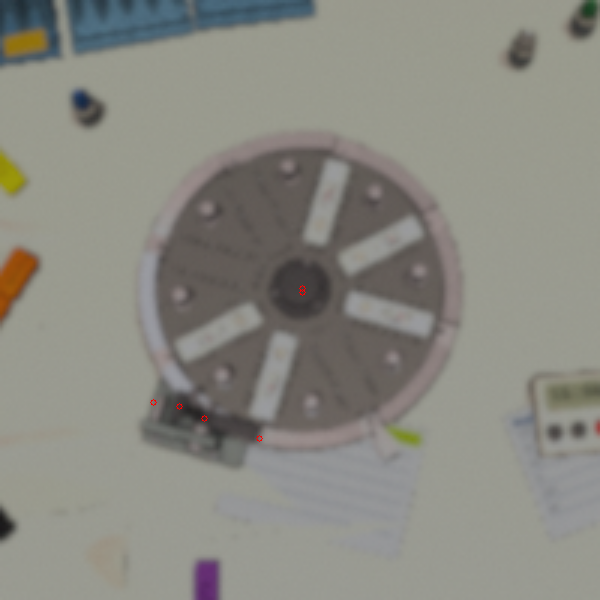

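View pics/scene0.png

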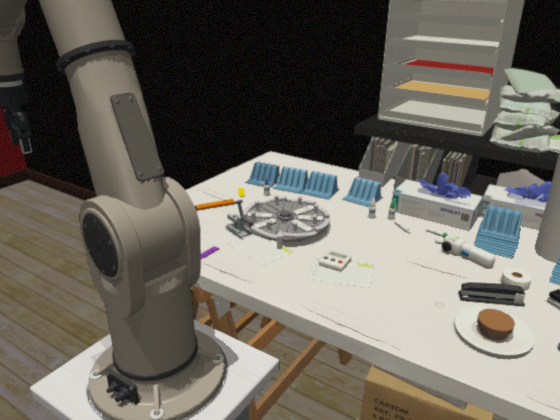

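The top crop shows the carousel with the hub at about (302,290), the pawl and bracket at lower left around (200,430), and the pointer at (380,435). The model overlay falls on the parts. In the scene view the carousel lies at about (287,218). The tool is already within 3° of the carousel's axes, so I'll move over it and look with the wrist camera.

```bash
python3 -m pendant '[[0,-0.033,-0.0235,0,0],[0,-0.033,-0.0235,0,0],[0,-0.033,-0.0235,0,0],[0,-0.033,-0.0235,0,0],[0,-0.033,-0.0235,0,0],[0,-0.033,-0.0235,0,0],[0,-0.033,-0.0235,0,0],[0,-0.033,-0.0235,0,0],[0,-0.033,-0.0235,0,0],[0,-0.033,-0.0235,0,0],[0,-0.033,-0.0235,0,0],[0,-0.033,-0.0235,0,0]]' 20
python3 -m pendant '[[0,-0.033,-0.0235,0,0],[0,-0.033,-0.0235,0,0],[0,-0.025,-0.02,0,0],[0,0,0,0,2.7],[0,0,0,0,0],[0,0,0,0,0]]'
cat > look.py <<'E'
from h import *
import sys
from scipy.optimize import least_squares
def pegs(cam,c0,yaw0,save=None):
    p,d=bot.read_camera(cam)
    if save:cv2.imwrite(save,p)
    L=[r for r in bot.pinpoint("peg_0",cam) if r["score"]>.3]
    P=np.array([atz(cam,r["at"],.058)[:2] for r in L])
    def f(v):
        d=P-v[:2];th=np.arctan2(d[:,1],d[:,0]);k=np.round((th-v[2]-np.pi/8)/(np.pi/4));m=v[2]+np.pi/8+k*np.pi/4
        return (d-.092*np.c_[np.cos(m),np.sin(m)]).ravel()
    s=least_squares(f,[*c0,yaw0],loss="soft_l1",f_scale=.002);print(cam,len(P),np.round(s.x,4),np.round(np.hypot(*f(s.x).reshape(-1,2).T)*1000,1))
    return p,s.x
E
python3 - <<'E'
from look import *
print(bot.get_obs()["eef_pos"])
p,x=pegs("wrist",[.604,.122],-.327,"pics/w1.png")
for n,z in [("hub",.028),("pawl_pivot",.048),("lever_tip",.089),("pawl_nose",.03)]:
    for r in bot.pinpoint(n,"wrist")[:2]:
        P=atz("wrist",r["at"],z);y=x[2];print(n,r["score"],np.round(r["at"]),np.round(P,4),np.round(np.array([[np.cos(y),np.sin(y)],[-np.sin(y),np.cos(y)]])@(P[:2]-x[:2]),4))
E
```

```text
t: 1.8
eef_pos: [0.49, 0.2666, 0.4051]
tool_rot: [0.0, 0.139, 0.99, 0.0]
contact_force: [0.3, 0.5, -0.6]
gripper_width: 0.0
grasp_force: 0.0
t: 2.3
eef_pos: [0.5579, 0.1793, 0.4046]
tool_rot: [-0.0, 0.162, 0.987, 0.0]
contact_force: [0.2, 0.9, 0.3]
gripper_width: -0.005
grasp_force: 0.0
[0.55788139 0.17929689 0.40461572]
wrist 7 [ 0.6075  0.1251 -0.3013] [0.7 0.7 0.5 1.2 1.8 3.1 3.2]
hub 0.67 [282. 126.] [0.5054 0.1984 0.028 ] [-0.1193  0.0396]
hub 0.56 [244. 242.] [0.6049 0.1222 0.028 ] [-0.0016 -0.0035]
pawl_pivot 0.61 [281. 127.] [0.5048 0.1972 0.048 ] [-0.1195  0.0383]
pawl_pivot 0.35 [196. 284.] [0.6268 0.0643 0.048 ] [ 0.0364 -0.0524]
lever_tip 0.62 [298. 132.] [0.5098 0.2098 0.089 ] [-0.1185  0.0519]
pawl_nose 0.88 [243. 126.] [0.4932 0.163  0.03  ] [-0.1204  0.0022]
```

View pics/w1.png

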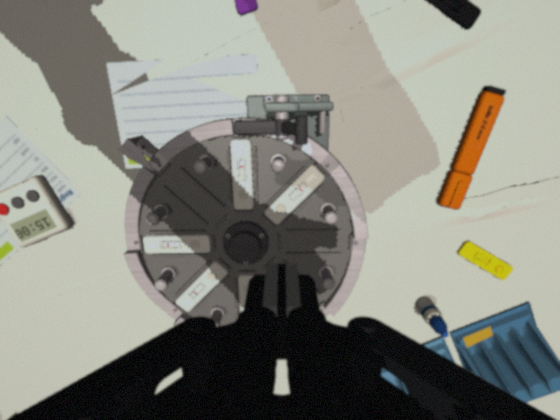

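The wrist view shows the hub at (244,242), the pawl at (281,126) with its bar at (299,130), and the bracket square to the tool. The pose is consistent, so I'll lower the shut fingers between the nose arm and the lever.

```bash
python3 -m pendant '[[0,0.027,-0.009,0,0],[0,0.0255,-0.008,0,0],[0,0,0,0.035,0],[0,0,0,0.035,0],[0,0,0,0.03,0],[0,0,0,0,0],[0,0,0,0,0]]'
python3 - <<'E'
from h import *
p,d=bot.read_camera("wrist");cv2.imwrite("pics/w2.png",p)
for n,z in [("pawl_pivot",.048),("lever_tip",.089),("pawl_nose",.03)]:
    for r in bot.pinpoint(n,"wrist")[:1]:print(n,r["score"],np.round(r["at"]),np.round(atz("wrist",r["at"],z),4))
e=bot.get_obs()["eef_pos"];print(proj("wrist",[[e[0],e[1],e[2]-.173]]))
E
```

```text
t: 3.18
eef_pos: [0.5024, 0.1798, 0.3041]
tool_rot: [-0.001, 0.162, 0.987, -0.001]
contact_force: [0.4, -0.4, 0.7]
gripper_width: 0.003
grasp_force: 0.0
pawl_pivot 0.68 [308. 221.] [0.5102 0.1973 0.048 ]
lever_tip 0.89 [339. 241.] [0.5134 0.2116 0.089 ]
pawl_nose 0.83 [252. 209.] [0.495  0.1607 0.03  ]
[[280.58990148 280.94641866]]
```

View pics/w2.png

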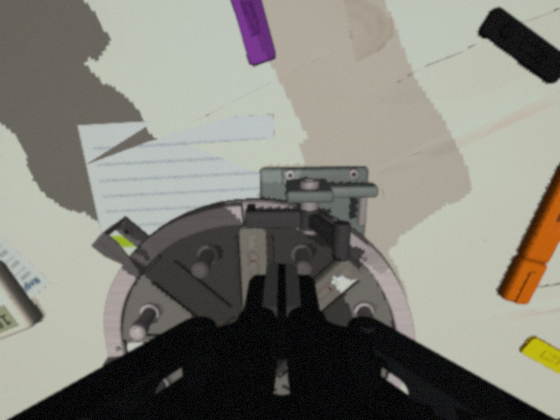

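The tip at about (281,265) stands lined up with the lever bar at (342,240), with the nose arm at (275,217). I'll go down to tip height 68 mm and push toward +y.

```bash
python3 -m pendant '[[0,0,0,0.025,0],[0,0,0,0.025,0],[0,0,0,0.013,0],[0,0,0,0,0],[0,0,0.004,0,0],[0,0,0.004,0,0],[0,0,0.004,0,0],[0,0,0.004,0,0],[0,0,0.004,0,0],[0,0,0.004,0,0]]'
python3 -m pendant '[[0,0,0.004,0,0],[0,0,0.004,0,0],[0,0,0.004,0,0],[0,0,0.004,0,0],[0,0,0.003,0,0],[0,0,0.002,0,0],[0,0,0,0,0],[0,0,0,0,0],[0,0,0,0,0]]'
python3 - <<'E'
from h import *
p,d=bot.read_camera("wrist");cv2.imwrite("pics/w3.png",p)
for n,z in [("pawl_pivot",.048),("lever_tip",.048),("pawl_nose",.09)]:
    for r in bot.pinpoint(n,"wrist")[:1]:print(n,r["score"],np.round(r["at"]),np.round(atz("wrist",r["at"],z),4))
E
```

```text
t: 4.22
eef_pos: [0.5109, 0.203, 0.2422]
tool_rot: [0.0, 0.163, 0.987, 0.0]
contact_force: [1.0, -0.8, 0.4]
gripper_width: 0.004
grasp_force: 0.1
t: 4.97
eef_pos: [0.5173, 0.222, 0.2416]
tool_rot: [-0.0, 0.163, 0.987, -0.0]
contact_force: [0.6, -0.8, -0.5]
gripper_width: -0.004
grasp_force: 0.0
pawl_pivot 0.91 [228. 254.] [0.5049 0.1979 0.048 ]
lever_tip 0.92 [316. 261.] [0.5226 0.2384 0.048 ]
pawl_nose 0.74 [137. 280.] [0.4879 0.1737 0.09  ]
```

View pics/w3.png

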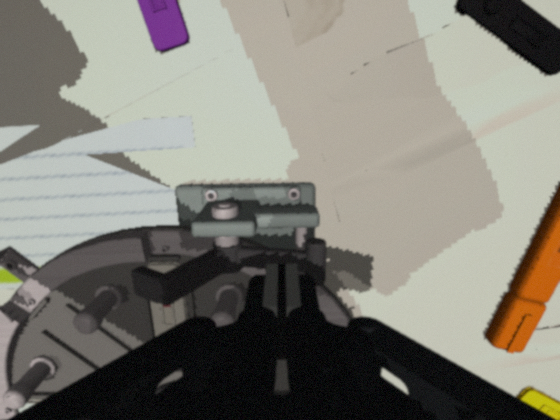

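The pawl is back: the lever bar at (316,260) lies level and the nose is raised at (140,283), with both measured positions matching. Next I'll lift and go to the start place beside peg_0.

```bash
python3 -m pendant '[[0,0,0,-0.03,0],[0,0,0,-0.03,0],[0,-0.034,0,0,0],[0,-0.034,0,0,0],[0,-0.034,0,0,0],[0,-0.034,0,0,0],[0,-0.034,0,0,0],[0,-0.034,0,0,0],[0,0,0,0,0],[0,0,0,0,0]]'
python3 - <<'E'
from look import *
o=bot.get_obs();print(o["eef_pos"])
p,x=pegs("wrist",[.605,.1225],-.327,"pics/w4.png")
p,x=pegs("top",[.605,.1225],-.327,"pics/t4.png")
e=np.array(o["eef_pos"][:2])-[.605,.1225];print(e@[.947,-.321],e@[.321,.947])
E
```

```text
t: 6.0
eef_pos: [0.7118, 0.1547, 0.301]
tool_rot: [0.0, 0.164, 0.986, -0.001]
contact_force: [-0.3, 1.0, -0.0]
gripper_width: 0.001
grasp_force: 0.0
[0.71181954 0.15473202 0.30103175]
wrist 6 [ 0.6035  0.1255 -0.3112] [2.3 0.7 0.4 1.  0.8 3.1]
top 4 [ 0.6094  0.1231 -0.3682] [3.3 2.8 0.8 7.1]
0.09081163080649088 0.06481279605067793
```

View pics/w4.png

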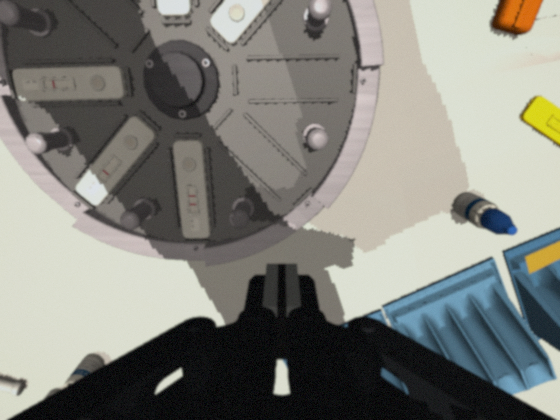

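The wrist view shows peg_0's top at (241,208), with the fingertip (282,265) on its counter-clockwise side and clear of it. I'll lower and push toward -y.

```bash
python3 -m pendant '[[0,0.003,0.004,0,0],[0,0,0,0.03,0],[0,0,0,0.03,0],[0,0,0,0.023,0],[0,0,0,0,0],[0,0,-0.006,0,0],[0,0,-0.006,0,0],[0,0,-0.006,0,0],[0,0,-0.006,0,0],[0,0,-0.006,0,0],[0,0,-0.006,0,0],[0,0,-0.006,0,0]]'
python3 -m pendant '[[0,0,-0.006,0,0],[0,0,-0.006,0,0],[0,0,-0.006,0,0],[0,0,-0.006,0,0],[0,0,-0.006,0,0],[0,0,0,0,0],[0,0,0,0,0]]'
python3 - <<'E'
from look import *
o=bot.get_obs();print(o["eef_pos"])
p,x=pegs("wrist",[.604,.124],-.327-.65,"pics/w5.png")
e=np.array(o["eef_pos"][:2])-[.605,.1225];print(e@[.947,-.321],e@[.321,.947])
E
```

```text
t: 7.2
eef_pos: [0.6956, 0.1209, 0.2196]
tool_rot: [0.001, 0.163, 0.987, 0.0]
contact_force: [1.9, 0.8, 1.4]
gripper_width: -0.0
grasp_force: 0.9
t: 7.78
eef_pos: [0.6855, 0.0924, 0.2182]
tool_rot: [-0.001, 0.163, 0.987, -0.0]
contact_force: [0.2, 0.7, 0.4]
gripper_width: -0.003
grasp_force: 0.0
[0.68545741 0.09235178 0.21823843]
wrist 4 [ 0.6062  0.1244 -1.0081] [0.6 0.6 0.8 0.7]
0.08587074873478899 -0.0027235305127058973
```

View pics/w5.png

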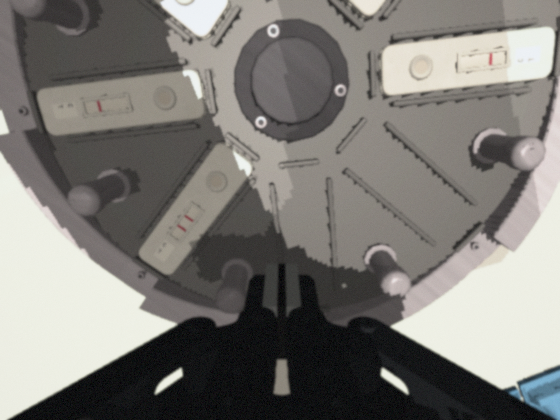

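The wheel has come about -0.70 rad. Peg_0 at (234,275) lies against the finger and the cassettes are flat. A little more is needed.

```bash
python3 -m pendant '[[0,0,-0.003,0,0],[0,0,-0.002,0,0],[0,0,0,0,0],[0,0,0,0,0],[0,0,0,0,0]]'
python3 - <<'E'
from look import *
for i in range(2):p,x=pegs("wrist",[.604,.124],-.327-.7)
E
python3 -m pendant '[[0,0,0.008,0,0],[0,0,0,-0.035,0],[0,0,0,-0.035,0],[0,0.034,0,-0.01,0],[0,0.034,0,0,0],[0,0.034,0,0,0],[0,0.034,0,0,0],[0,0,0,0,0],[0,0,0,0,0]]'
python3 - <<'E'
from look import *
o=bot.get_obs();print(o["eef_pos"])
for i in range(2):p,x=pegs("wrist",[.604,.124],-.327-.7)
cv2.imwrite("pics/w6.png",p)
e=np.array(o["eef_pos"][:2])-[.605,.1225];print(e@[.947,-.321],e@[.321,.947])
E
```

```text
t: 8.3
eef_pos: [0.6843, 0.0885, 0.2187]
tool_rot: [0.0, 0.163, 0.987, -0.0]
contact_force: [0.3, -0.6, 0.3]
gripper_width: -0.002
grasp_force: 0.0
wrist 4 [ 0.606   0.1235 -1.0284] [0.8 0.8 0.2 1.6]
wrist 4 [ 0.6059  0.123  -1.0228] [0.8 0.6 0.8 0.4]
t: 9.25
eef_pos: [0.5567, 0.1414, 0.299]
tool_rot: [-0.0, 0.161, 0.987, 0.0]
contact_force: [0.5, 0.2, 0.5]
gripper_width: -0.0
grasp_force: 0.0
[0.55668849 0.14144039 0.2989752 ]
wrist 4 [ 0.6096  0.1216 -1.0295] [1.8 1.7 1.1 1.4]
wrist 5 [ 0.6067  0.1224 -1.0209] [1.3 2.7 1.2 2.5 1.9]
-0.051830862531630204 0.0024285579914678506
```

View pics/w6.png

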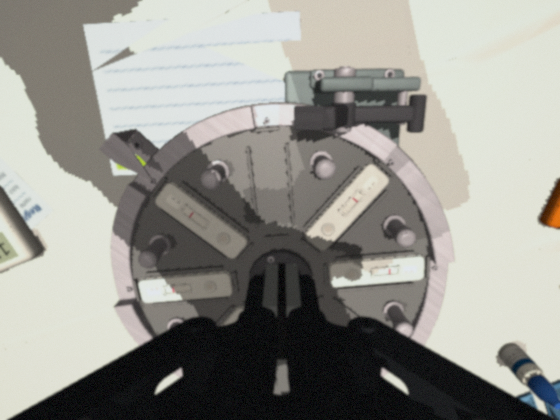

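The wrist view shows the pawl still back, with its lever bar at (418,113) and nose raised at about (300,117). The wheel is at about -0.71 with the cassettes in their pockets. I'll go back in between lever and arm and push the arm toward -y.

```bash
python3 -m pendant '[[0,0,0.032,0,0],[0,0,0.0316,0,0],[0,0.032,0,0,0],[0,0.0312,0,0,0],[0,0,0,0,0],[0,0,0,0.03,0],[0,0,0,0.028,0],[0,0,0,0,0],[0,0,0,0,0]]'
python3 -m pendant '[[0,0,-0.006,0,0],[0,0,-0.006,0,0],[0,0,-0.006,0,0],[0,0,-0.004,0,0],[0,0,-0.004,0,0],[0,0,-0.004,0,0],[0,0,-0.004,0,0],[0,0,-0.004,0,0],[0,0,-0.004,0,0],[0,0,-0.003,0,0],[0,0,0,0,0],[0,0,0,0,0]]'
python3 -m pendant '[[0,0,0,-0.035,0],[0,0,0,-0.035,0],[0,-0.03,0,-0.005,0],[0,-0.03,0,0,0],[0,0,0,0,0],[0,0,0,0,0]]'
python3 - <<'E'
from look import *
for i in range(2):p,x=pegs("wrist",[.606,.123],-.327-.7)
cv2.imwrite("pics/w7.png",p)
for n,z in [("pawl_pivot",.048),("lever_tip",.089),("pawl_nose",.03)]:
    for r in bot.pinpoint(n,"wrist")[:1]:
        P=atz("wrist",r["at"],z);e=P[:2]-[.605,.1225];print(n,r["score"],np.round(r["at"]),np.round(P,4),e@[.947,-.321],e@[.321,.947])
E
```

```text
t: 10.2
eef_pos: [0.5189, 0.2196, 0.2398]
tool_rot: [-0.001, 0.163, 0.987, -0.001]
contact_force: [-0.3, -0.4, 1.2]
gripper_width: 0.001
grasp_force: 0.0
t: 11.2
eef_pos: [0.5041, 0.1776, 0.2407]
tool_rot: [-0.0, 0.163, 0.987, -0.0]
contact_force: [-0.2, -0.3, -0.3]
gripper_width: 0.002
grasp_force: 0.0
t: 11.7
eef_pos: [0.562, 0.1578, 0.3158]
tool_rot: [0.0, 0.164, 0.987, -0.0]
contact_force: [-0.6, 0.5, -0.7]
gripper_width: 0.002
grasp_force: 0.0
wrist 6 [ 0.6038  0.1254 -1.0269] [1.7 1.9 1.  0.6 1.9 2.8]
wrist 5 [ 0.6054  0.1238 -1.0155] [2.5 1.8 2.1 0.7 1.8]
pawl_pivot 0.7 [314. 121.] [0.5048 0.1996 0.048 ] -0.11966866604768706 0.04081125909297765
lever_tip 0.76 [345. 125.] [0.5092 0.2123 0.089 ] -0.11951154920866139 0.054306198733166805
pawl_nose 0.68 [252. 118.] [0.491  0.1603 0.03  ] -0.12010108151696698 -0.0008223753968175037
```

View pics/w7.png

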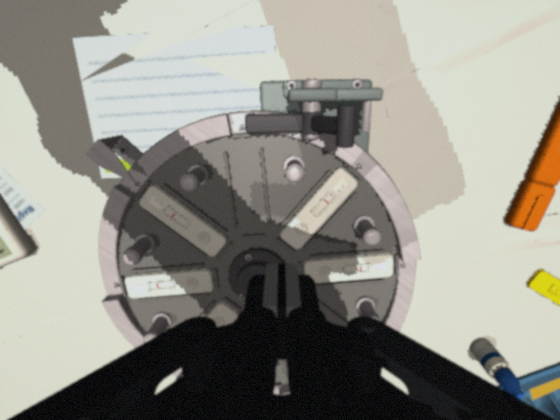

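The pawl is down (lever bar at (345,130), matching 0 rad) and the cassettes lie flat. The wheel is at about -0.71, close to the -0.66 limit, so I'll nudge it about 4 mm further back within the gap, short of the block.

```bash
python3 -m pendant '[[0,-0.035,-0.0083,0,0],[0,-0.035,-0.0083,0,0],[0,-0.034,0,0,0],[0,-0.034,0,0,0],[0,0,0,0,0],[0,0,0,0.034,0],[0,0,0,0.034,0],[0,0,0,0.03,0],[0,0,0,0,0],[0,0,0,0,0]]'
python3 -m pendant '[[0,0,-0.004,0,0],[0,0,-0.004,0,0],[0,0,-0.002,0,0],[0,0,0,0,0],[0,0,0,0,0]]'
python3 -m pendant '[[0,0,-0.002,0,0],[0,0,0,0,0],[0,0,-0.0015,0,0],[0,0,0,0,0],[0,0,0,0,0]]'
python3 - <<'E'
from look import *
o=bot.get_obs();e=np.array(o["eef_pos"][:2])-[.605,.1225];print(e@[.947,-.321],e@[.321,.947])
for i in range(3):p,x=pegs("wrist",[.606,.123],-.327-.7)
E
```

```text
t: 12.88
eef_pos: [0.6854, 0.0987, 0.2163]
tool_rot: [-0.002, 0.163, 0.987, -0.001]
contact_force: [0.2, 0.7, 1.5]
gripper_width: -0.001
grasp_force: 0.0
t: 13.3
eef_pos: [0.6835, 0.0886, 0.2191]
tool_rot: [0.001, 0.163, 0.987, 0.0]
contact_force: [-0.2, 0.3, 0.2]
gripper_width: 0.001
grasp_force: 0.0
t: 13.72
eef_pos: [0.682, 0.0858, 0.2178]
tool_rot: [0.0, 0.163, 0.987, 0.0]
contact_force: [-0.3, 1.2, 1.0]
gripper_width: 0.001
grasp_force: 0.8
0.08474537508290017 -0.010045546420565439
wrist 4 [ 0.6058  0.1234 -1.0667] [0.5 0.8 0.8 0.5]
wrist 4 [ 0.6062  0.1229 -1.0572] [0.7 1.3 0.6 0.9]
wrist 4 [ 0.606   0.1232 -1.0594] [0.8 0.6 1.  0.5]
```

```bash
python3 -m pendant '[[0,0,0.008,0,0],[0,0,0,-0.035,0],[0,0,0,-0.035,0],[0,0.034,0,-0.03,0],[0,0.034,0,0,0],[0,0.034,0,0,0],[0,0.034,0,0,0],[0,0,0,0,0],[0,0,0,0,0]]'
python3 - <<'E'
from look import *
p,x=pegs("wrist",[.606,.123],-.327-.73,"pics/w8.png")
for n,z in [("pawl_pivot",.048),("lever_tip",.089),("pawl_nose",.03)]:
    for r in bot.pinpoint(n,"wrist")[:1]:
        P=atz("wrist",r["at"],z);e=P[:2]-[.605,.1225];print(n,r["score"],e@[.947,-.321],e@[.321,.947])
E
```

```text
t: 14.77
eef_pos: [0.5569, 0.1371, 0.3152]
tool_rot: [-0.001, 0.161, 0.987, -0.0]
contact_force: [0.7, -0.6, 0.8]
gripper_width: 0.0
grasp_force: 0.0
wrist 6 [ 0.6089  0.1213 -1.0674] [1.3 0.6 0.2 0.8 2.7 1.7]
pawl_pivot 0.84 -0.11563170484750014 0.03896369808177151
lever_tip 0.73 -0.11527528172800756 0.05431722715347979
pawl_nose 0.78 -0.11493493529822126 -0.0010716279058340988
```

View pics/w8.png

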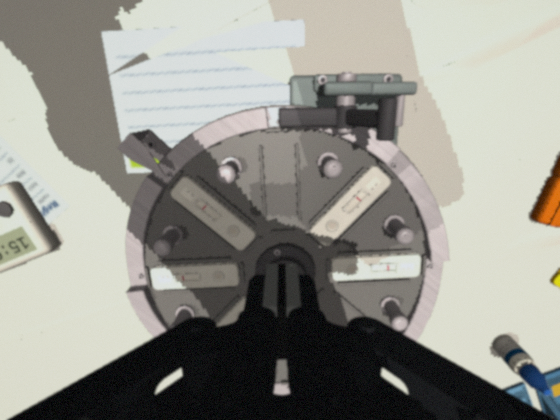

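The pawl is down over its gap (bar at (387,115)), a cassette is at the pointer (212,210), and the arm is clear of everything.

```bash
python3 -c "
from station import bot
print(bot.hand_in())"
```

```text
the job is handed in; nothing more can be done
None
```

I handed the job in at about 15 s; no verdict came back. By my last camera measurements the wheel is about 0.75 rad back (one notch), the pawl is down in the tooth gap, the cassettes I could see lie in their pockets, and the arm is clear.

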